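# Catch the cheese chunks from the sample chute

### The arm

A 7-joint arm with a two-finger parallel gripper is mounted at the origin on the work surface. World frame = base frame: x ahead of the robot, y to its left, z up, the work surface at z = 0. Lengths are in m, angles in rad, forces in N, time in s.
With the tool pointing down it reaches from about 0.4 to 0.875 m from the base axis. Payload 19.3 kg.
Tool frame: the origin (TCP) lies midway between the tips of the shut fingers; the grasp point (between the pads) lies 19 mm behind it; z points along the fingers, y is the line along which they close (so a half turn about z gives the same grasp; the last joint's range is limited). The gripper opens to 85 mm and grips with 20 to 120 N. Pads are 22 mm wide; open, the fingers measure 114 mm over their backs; the gripper's body (76 mm by 85 mm) begins 54 mm behind the grasp point. The pads swing forward as they close: fully open they stand 13 mm farther back than shut.
Start: joints at [-0.07, 0.521, -0.036, 1.599, 0.021, 1.021, -0.113], TCP at [0.625, -0, 0.231] pointing down, gripper open.
Joint ranges: [-2.91, 2.91], [-0.3, 2.13], [-1.5, 1.42], [0.17, 2.43], [-1.26, 4.41], [0.16, 1.93], [-2.52, 2.52]. Speed limits (rad/s): [1.89, 1.89, 2.39, 2.39, 3.01, 3.01, 3.01].

### API

Orientations are given as [roll, pitch, yaw] about the fixed x, y, z axes, in that order (R = Rz(yaw) Ry(pitch) Rx(roll)).
In Python, from workcell import bot gives the robot as it stands.
- The arm moves only by the tool move_arm, never from a script. Its argument "moves" is a list that holds one entry, the list of rows, each a list of 7 numbers: the opening, from 0 (shut) to 1 (fully open), then the shift along the tool's x, y, z in units of 1000 mm (1.0 is 1000 mm), then the turn, a rotation vector about the tool's x, y, z in units of 2 pi rad (1.0 is 2 pi rad). A call has 1 to 5 rows; each row is the pose to reach, as a shift and turn from the pose commanded when the call began, along the tool's axes at that moment, turning the shorter way round; what a row does not reach only later rows make up. A row lasts 1/10 s, in which the tool goes at most 50 mm and 8.59 degrees, less where a joint would pass 70% of its speed; a pose out of reach is approached as far as the arm can. A call with a number of a shift or a turn outside -1 to 1 is refused whole. A call with a gripper value outside its range is refused whole. The fingers move at their own pace and stop on an object; "force" is the grip in N (left out, the last holds). Time passes only in rows, so rows that repeat a pose let the fingers close. It gives the time, the measured TCP pose, the force, the opening and the grip force at its end, in the units of the state.
- bot.observe(): the state, without advancing time (a new reading comes with each control period).
- bot.grab_frame(name): name is "scene" or "side" or "wrist"; returns the picture (384x512x3 uint8, red, green, blue); there is no depth.
- bot.camera_params(name): a dict with "vertical_fov" (degrees; the focal length in pixels is half the picture's height over the tangent of half this angle, whatever the lens; pixels are square), "cx", "cy" (the principal point, pixels), "R" (3x3) and "t" (3): a world point X has camera coordinates R X + t. Camera axes: x right, y down, z forward; pixel columns grow to the right and rows downward; lengths in m; the calibration is good to about 2 mm. The wrist camera is an equidistant fisheye: a pixel r from the principal point sees the ray r / f radians off the axis. A picture is of the moment at which its call begins: read the wrist's pose just before it. camera_params takes no time and is no camera call; for the wrist camera it gives the pose at the moment of the call.
- bot.job_done(): hands the job in; it is judged then, once.
The state is a dict: "clock": time; "qpos": joint angles; "qd": joint speeds; "joint_efforts": joint torques, N m; "position": TCP position; "tool_rot": TCP orientation; "force": force on the tool from outside, world axes, zero at the start; "moment": the same for the moment, N m; "grip_width": finger opening in m; "finger_force": force on a finger pad.
Only numpy, scipy, OpenCV 4.12 (cv2) and the standard library are available. Lean on these libraries where they do the work, as an engineer would, in place of code of your own. Each camera call takes 0.05 s, during which the arm holds its last target. There are 200 camera calls.

### The job

Take the deep pan with the handle, hold it up level under the lip of the cheese chute and push the chute's press plate in with the pan until both cheese chunks have slid down into the pan. Then set the pan back down upright about where it stood, with both chunks in it, and let go of it. Let no chunk fall on the table.

Things in the scene. Friction and masses are not known exactly. Their poses are not given: they have to be found in the camera images.
- pan: Deep metal pan: rim 120 mm across, 55 mm high, walls 4 mm, inside 112 mm across at the rim, 96 mm at the floor. Loose, 0.18 kg. Origin: centre of its underside, z up. Its black handle points along -x: a flat-sided bar 16 mm wide, from 57 to 172 mm from the centre and 28 to 52 mm above the underside; grip it 130 mm from the centre. Not the flat skimmer with the like handle on the other side.
- chute: Fixed machine with an open metal trough, 44 mm wide inside, sloping down at 40 degrees to its -x side, which faces the robot. Origin: on the table top under its column, z up. The lip (low end of the trough): x = -100 mm, y = 0, top edge 200 mm, underside 195 mm above the table. Tall: trough's upper end 340 mm, gate guides over the lip 270 mm. Under the lip it is free back to the press plate; base from x = -45 mm.
- plate (a joint): Travel of the grey upright press plate under the lip: 0 out, 0.030 m fully in. 150 mm wide, centred on the chute's y = 0, 90 to 165 mm above the table; front face at chute x = -93 mm when out. Pushing it along the chute's +x lifts the gate, wide enough from 0.020 m on; light spring, 1 to 4 N, shuts it again. Fully in, a pan pressing with its far rim has its centre at chute x = -123 mm.
- chunk_1: Lower of two chunks of firm cheese, 30 x 30 x 26 mm, 25 g, in the trough against the gate. Origin: its centre. Once the gate is open both slide off the lip within about a second and land 0 to 60 mm in front of it (chute x = -100 to -160 mm).
- chunk_2: Upper of the two chunks, same size, in the trough just behind the first. Origin: its centre.

How it is judged:
By the outcome, as a careful person would: the job done as asked, in the order asked, and still so for the second after the job is handed in, with the robot touching nothing.
It also fails if it takes over 48 s, if anything falls off the work surface, if the arm or the gripper's body presses on something with over 40 N, if the wrist force passes 120 N, or if a joint passes its speed limit or range.

## Working session

There is one attempt and no reset: what is moved stays moved. The work goes in short steps, Python scripts to look and compute and a tool call to move; the robot and the scene stay as the last step left them, time stands still between calls to the robot, and variables do not carry over. Pictures are saved under pics/ and viewed, at most 10 in all, crops included, and the job is handed in when it is done.

Besides the shell and the picture viewer there is one more tool, called as name(argument=value, ...) on one line, values as JSON. move_arm: Moves the arm, as the interface text tells. Shifts and turns lie within -1 to 1; 1 stands for 1000 mm of shift or 2 pi rad of turn. Its arguments: {"type":"object","properties":{"moves":{"type":"array"},"force":{"type":"number"}},"required":["moves"]}

```bash
mkdir -p pics; cat > h.py <<'E'
import numpy as np, cv2
from workcell import bot
def ray(c,u,v):
    P=bot.camera_params(c) if isinstance(c,str) else c
    f=192/np.tan(np.radians(P['vertical_fov'])/2);R=np.array(P['R']);t=np.array(P['t'])
    d=np.array([(u-P['cx'])/f,(v-P['cy'])/f,1.])
    return -R.T@t,R.T@d/np.linalg.norm(d)
def tri(a,b):
    (o,d),(p,e)=a,b
    s=np.linalg.lstsq(np.c_[d,-e],p-o,rcond=None)[0]
    x,y=o+s[0]*d,p+s[1]*e
    return (x+y)/2,np.linalg.norm(x-y)
def plane(r,z): return r[0]+r[1]*(z-r[0][2])/r[1][2]
def proj(c,X):
    P=bot.camera_params(c);f=192/np.tan(np.radians(P['vertical_fov'])/2)
    x=np.array(P['R'])@np.array(X)+np.array(P['t']);return P['cx']+f*x[0]/x[2],P['cy']+f*x[1]/x[2]
E
python3 - <<'E'
from h import *
for c in ('scene','side'):
    im=bot.grab_frame(c)[:,:,::-1]; cv2.imwrite(f'pics/{c}0raw.png',im)
    cv2.imwrite(f'pics/{c}0.png',cv2.resize(im,(800,600),interpolation=cv2.INTER_CUBIC))
    P=bot.camera_params(c);print(c,P['vertical_fov'],-np.array(P['R']).T@P['t'],np.array(P['R'])[2])
s=bot.observe();print(s)
E
```

```text
scene 45.10031123249199 [1.08159966 0.13197747 1.06270856] [-0.43658382 -0.14622412 -0.88770101]
side 48.29332025061859 [ 0.2433239  -0.49109361  0.90700082] [ 0.40744085  0.47938584 -0.77729092]
{'clock': 0.1, 'qpos': array([-0.07018884,  0.52193691, -0.03629963,  1.5999463 ,  0.02119883,
        1.02112815, -0.11279108]), 'qd': array([ 5.15522584e-08, -3.29252090e-03, -1.20919556e-03, -2.00230596e-04,
        9.25669044e-04, -3.43852889e-04,  2.15170599e-04]), 'joint_efforts': array([ 6.00351588e-03, -9.28489351e+01,  1.98515877e+00, -3.70530617e+01,
        1.82421418e-02,  5.33716375e-03, -2.83208755e-05]), 'position': array([ 6.24691181e-01, -5.77770889e-05,  2.30796195e-01]), 'tool_rot': array([-3.14056241e+00,  8.63203967e-05,  1.57075835e+00]), 'force': array([0.06083421, 0.70410113, 0.48779957]), 'moment': array([-0.01576359,  0.01371118,  0.02813596]), 'finger_force': 0.0, 'grip_width': 0.08529560095442339}
```

View pics/scene0.png

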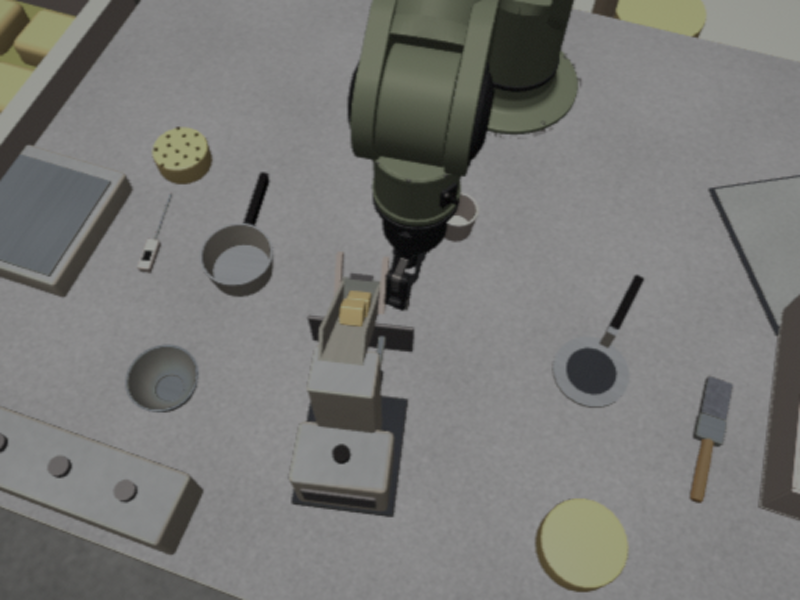

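View pics/side0.png

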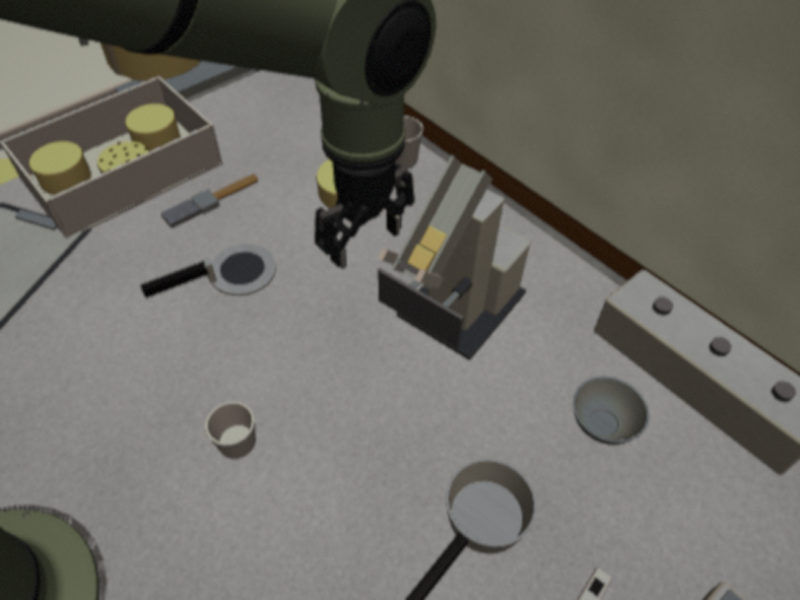

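The scene picture shows the pan (rim centre about 237,252, handle tip 263,177) on the −y side, and the chute with the plate's top ends at (309,317) and (413,327). In the side picture the pan rim is at about (491,503) and the plate's top ends at (378,270) and (464,318).

```bash
python3 - <<'E'
from h import *
for c,bx in (('scene',(125,105,275,225)),('side',(235,150,345,384))):
    pass
a=cv2.imread('pics/scene0raw.png');b=cv2.imread('pics/side0raw.png')
w=np.zeros((600,800,3),np.uint8)
def put(im,x,y,W,H,k,ox,oy): w[oy:oy+H*k,ox:ox+W*k]=cv2.resize(im[y:y+H,x:x+W],None,fx=k,fy=k,interpolation=cv2.INTER_CUBIC)
put(a,120,105,100,75,4,0,0)     # pan scene
put(a,185,165,100,75,4,400,0)   # chute scene
put(b,255,284,100,75,4,0,300)   # pan side (rows 284-359)
put(b,230,155,100,75,4,400,300) # chute side
cv2.imwrite('pics/crops.png',w)
S=1.5625
r=lambda c,u,v:ray(c,u/S,v/S)
print('rim',tri(r('scene',237,252),r('side',491,503)))
print('plate L',tri(r('scene',413,327),r('side',378,270)),'R',tri(r('scene',309,317),r('side',464,318)))
print('tip',plane(r('scene',263,177),.052))
E
```

```text
rim (array([ 0.56762209, -0.31720006,  0.05404408]), np.float64(0.0046460789252985865))
plate L (array([0.65492987, 0.01448946, 0.16481015]), np.float64(0.002119816592065992)) R (array([ 0.68849867, -0.12918023,  0.16380202]), np.float64(0.005902678385546951))
tip [ 0.41005996 -0.33830272  0.052     ]
```

View pics/crops.png

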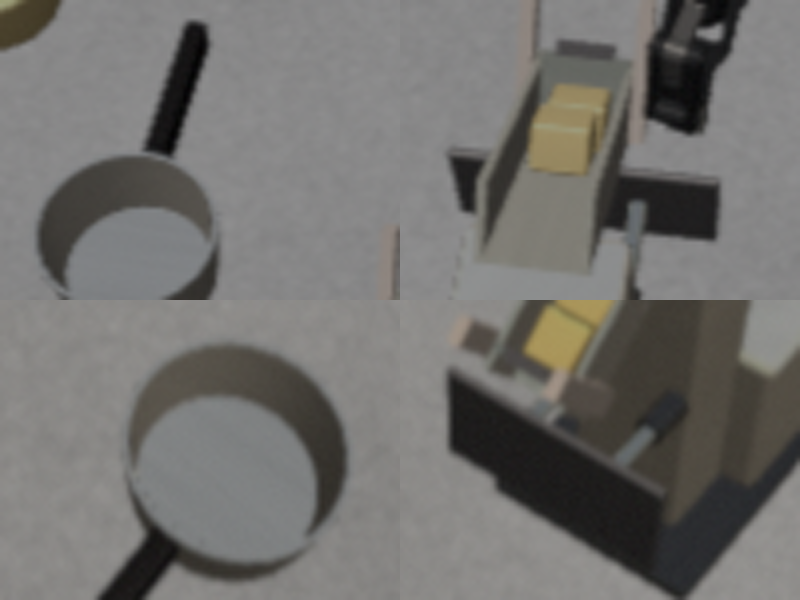

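The crops confirm the pan rim and handle tip (scene crop about 198,22) and the plate's top corners. The handle points roughly toward −x. I'll refine the numbers and start moving clear of the chute.

```bash
python3 - <<'E'
from h import *
q=lambda c,x,y,ox,oy:ray(c,ox+x/4,oy+y/4)
rim=tri(q('scene',128.5,237,120,105),q('side',237.5,453-300,255,284));print('rim',rim)
L=tri(q('scene',319,180,185,165),q('side',49,68,230,155));R=tri(q('scene',49,149,185,165),q('side',264,190,230,155));print(L,R)
tip=plane(q('scene',198,23,120,105),.05);near=plane(q('scene',158,150,120,105),.05);print(tip,near)
print('tip2',tri(q('scene',158,150,120,105),q('side',158,250,255,284)))
d=rim[0]-tip;d2=near-tip;print('yaw',np.arctan2(d[1],d[0]),np.arctan2(d2[1],d2[0]),np.hypot(*d[:2]))
e=L[0]-R[0];print('chute yaw',np.arctan2(-e[0],e[1]),(L[0]+R[0])/2)
E
```

```text
rim (array([ 0.57082209, -0.31617385,  0.04509856]), np.float64(0.004381823816546647))
(array([0.65668277, 0.01578216, 0.16529756]), np.float64(0.002642353995233133)) (array([ 0.68787206, -0.12865279,  0.16695363]), np.float64(0.002766706887179631))
[ 0.39974194 -0.33969447  0.05      ] [ 0.50441532 -0.32217461  0.05      ]
tip2 (array([ 0.50396051, -0.3254724 ,  0.04686924]), np.float64(0.004625435316689836))
yaw 0.13662651577035137 0.16583924310118064 0.17268942795431874
chute yaw 0.21267452644361992 [ 0.67227741 -0.05643532  0.1661256 ]
```

move_arm(moves=[[[1,0,-0.05,0,0,0,0],[1,0,-0.1,0,0,0,0.02],[1,-0.03,-0.13,0,0,0,0.04],[1,-0.08,-0.15,0,0,0,0.06],[1,-0.12,-0.16,0,0,0,0.08]]])

```text
clock: 0.6
position: [0.4634, -0.1211, 0.2316]
tool_rot: [3.142, -0.0, 1.064]
force: [1.7, -0.3, -1.0]
grip_width: 0.0851
finger_force: 0.0
```

move_arm(moves=[[[1,-0.2,0.08,0.05,0,0,0.147],[1,-0.2,0.08,0.05,0,0,0.147],[1,-0.2,0.08,0.05,0,0,0.147],[1,-0.2,0.08,0.05,0,0,0.147],[1,-0.2,0.08,0.05,0,0,0.147]]])

```text
clock: 1.1
position: [0.4367, -0.3379, 0.1803]
tool_rot: [3.141, 0.002, 0.308]
force: [0.1, 1.7, 0.1]
grip_width: 0.0852
finger_force: 0.0
```

move_arm(moves=[[[1,0,0,0,0,0,0.028],[1,0,0,0,0,0,0.028],[1,0,0,0,0,0,0.028],[1,0,0,0,0,0,0.028]]])

```text
clock: 1.5
position: [0.439, -0.3332, 0.1814]
tool_rot: [-3.141, -0.0, 0.147]
force: [-0.3, 0.6, -0.4]
grip_width: 0.0854
finger_force: 0.0
```

```bash
python3 - <<'E'
from h import *
s=bot.observe();print(s['position'],s['tool_rot'],s['qpos'],s['clock'])
P=bot.camera_params('wrist');im=bot.grab_frame('wrist')[:,:,::-1]
np.savez('w1.npz',**{k:np.array(v) for k,v in P.items()});print({k:np.round(v,3).tolist() for k,v in P.items()})
cv2.imwrite('pics/w1.png',cv2.resize(im,(800,600),interpolation=cv2.INTER_CUBIC))
E
```

```text
[ 0.4390294  -0.33319077  0.18140139] [-3.14142834e+00 -1.89928303e-04  1.46798738e-01] [ 0.2756718   0.49270457  0.36681971  1.86116599 -0.23243431  0.82942277
 -0.66341693] 1.5
{'vertical_fov': 65.706, 'cx': 263.808, 'cy': 191.814, 'R': [[0.148, -0.989, 0.0], [-0.946, -0.141, 0.291], [-0.288, -0.043, -0.957]], 't': [-0.394, 0.345, 0.443]}
```

View pics/w1.png

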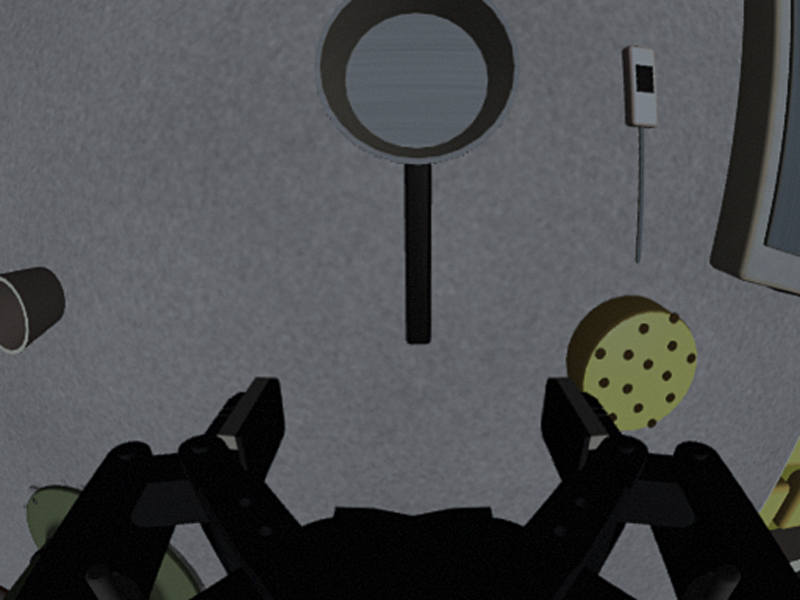

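The wrist view shows the handle running straight up the image from (418,343) to (418,165), nearly centred between the fingers. The rim's sides are at x of about 319 and 515.

```bash
cat >> h.py <<'E'
def wray(P,u,v):
    f=192/np.tan(np.radians(float(P['vertical_fov']))/2);p=np.array([u-P['cx'],v-P['cy']],float);r=np.hypot(*p);th=r/f
    d=np.r_[p/r*np.sin(th),np.cos(th)];R=np.array(P['R']);return -R.T@P['t'],R.T@d
E
python3 - <<'E'
from h import *
P=np.load('w1.npz');S=1.5625
t=wray(P,418/S,343/S);n=wray(P,418/S,165/S)
print('height',tri(t,ray('scene',120+198/4,105+23/4)))
A=plane(t,.052);B=plane(n,.052);d=B-A;print(A,B,np.hypot(*d[:2]),'yaw',np.arctan2(d[1],d[0]))
L=plane(wray(P,319/S,72/S),.055);R=plane(wray(P,515/S,72/S),.055);print('rim',(L+R)/2,np.hypot(*(L-R)[:2]))
u=d/np.hypot(*d[:2]);print('grasp',A+u*.042,'centre',A+u*.172)
E
```

```text
height (array([ 0.39986697, -0.3413393 ,  0.04788393]), np.float64(0.0031697181919107084))
[ 0.40295648 -0.34186629  0.052     ] [ 0.51135694 -0.32537127  0.052     ] 0.10964827993295975 yaw 0.15100898059677637
rim [ 0.56704907 -0.31655155  0.055     ] 0.11248263042294687
grasp [ 0.44447851 -0.33554799  0.052     ] centre [ 0.57299908 -0.31599135  0.052     ]
```

move_arm(moves=[[[1,0.003,0.003,0.04,0,0,0],[1,0.003,0.003,0.08,0,0,0],[1,0.003,0.003,0.12,0,0,0],[1,0.003,0.003,0.145,0,0,0],[1,0.003,0.003,0.158,0,0,0]]])

```text
clock: 2.05
position: [0.4415, -0.3355, 0.0214]
tool_rot: [-3.14, 0.002, 0.144]
force: [-0.2, -0.8, 1.4]
grip_width: 0.0854
finger_force: 0.0
```

move_arm(moves=[[[0.5,0,0,0,0,0,0],[0.3,0,0,0,0,0,0],[0.15,0,0,0,0,0,0],[0.0,0,0,0,0,0,0],[0.0,0,0,0,0,0,0]]], force=90)

```text
clock: 2.55
position: [0.4425, -0.3365, 0.0241]
tool_rot: [3.141, -0.001, 0.143]
force: [-0.3, 1.2, 3.5]
grip_width: 0.0141
finger_force: 88.2
```

move_arm(moves=[[[0,0,0,0,0,0,0],[0,0,0,0,0,0,0],[0,0,0,0,0,0,0],[0,0,0,0,0,0,0]]])

```text
clock: 2.95
position: [0.4424, -0.3365, 0.0238]
tool_rot: [3.141, -0.001, 0.142]
force: [-1.6, 1.1, 7.5]
grip_width: 0.0142
finger_force: 88.4
```

move_arm(moves=[[[0,0,0,-0.01,0,0,0],[0,0,0,-0.03,0,0,0],[0,0,0,-0.06,0,0,0],[0,0,0,-0.09,0,0,0],[0,0,0,-0.105,0,0,0]]])

```text
clock: 3.45
position: [0.4424, -0.3368, 0.1311]
tool_rot: [3.14, -0.002, 0.142]
force: [-1.1, 1.1, -2.5]
grip_width: 0.0147
finger_force: 87.8
```

```bash
python3 - <<'E'
from h import *
s=bot.observe();print(s['position'],s['tool_rot'],s['force'],s['moment'])
P=bot.camera_params('wrist');np.savez('w2.npz',**{k:np.array(v) for k,v in P.items()});im=bot.grab_frame('wrist')[:,:,::-1]
si=bot.grab_frame('side')[:,:,::-1]
w=np.zeros((600,800,3),np.uint8)
w[:300,:400]=cv2.resize(im,(400,300));w[:300,400:]=cv2.resize(si,(400,300))
sc=bot.grab_frame('scene')[:,:,::-1];cv2.imwrite('pics/s2raw.png',sc)
w[300:,:400]=cv2.resize(sc[105:180,120:220],(400,300));w[300:,400:]=cv2.resize(si[230:380,230:430],(400,300))
cv2.imwrite('pics/p2.png',w)
E
```

```text
[ 0.4424397  -0.33681355  0.13111082] [ 3.14017708e+00 -1.65186772e-03  1.41924271e-01] [-1.07195798  1.10027638 -2.50655289] [-0.00526178  0.28320577  0.02463422]
```

View pics/p2.png

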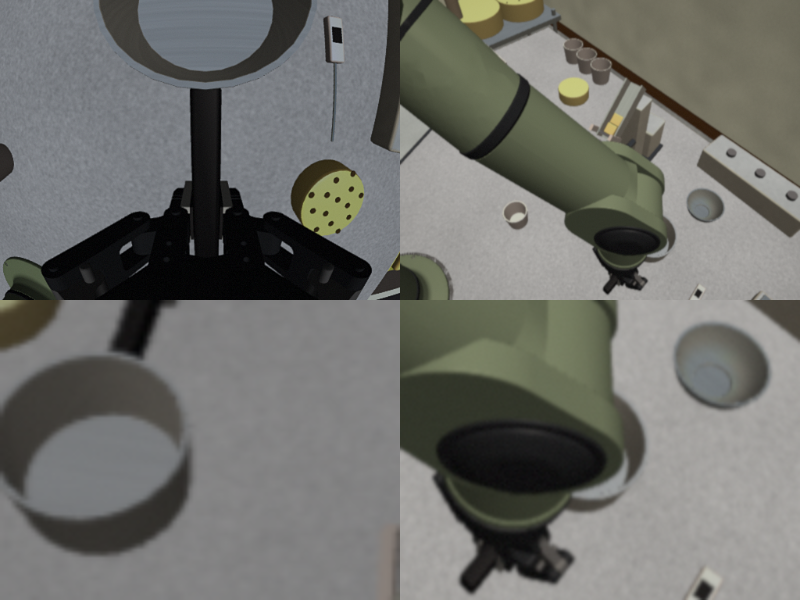

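The pan is held and lifted. In the wrist view the near rim is at (205,87) of the quarter picture, and in the scene crop the rim spans rows 55–220. I'll compare these with predictions to check it is level.

```bash
python3 - <<'E'
from h import *
P=np.load('w2.npz')
def wproj(X):
    x=P['R']@X+P['t'];f=192/np.tan(np.radians(float(P['vertical_fov']))/2);th=np.arccos(x[2]/np.linalg.norm(x));return np.array([P['cx'],P['cy']])+f*th*x[:2]/np.hypot(*x[:2])
g=np.array([.4424,-.3368,0]);u=np.array([np.cos(.15),np.sin(.15),0]);v=np.array([-u[1],u[0],0]);k=np.array([0,0,1])
for t in (-4,0,4,8):
    a=np.radians(t);U=u*np.cos(a)-k*np.sin(a);W=k*np.cos(a)+u*np.sin(a)
    o=g+k*(.040+.107)
    p=np.array([o+U*(.129+.06*np.cos(b))+v*.06*np.sin(b)+W*.015 for b in np.linspace(0,6.28,90)])
    s=np.array([proj('scene',X) for X in p]);s=(s-[120,105])*4
    w=np.array([wproj(X) for X in p])*400/512
    print(t,'scene x',s[:,0].min(),s[:,0].max(),'y',s[:,1].min(),s[:,1].max(),'wrist near row',w[:,1].max(),'x',w[:,0].min(),w[:,0].max())
E
```

```text
-4 scene x -20.858224518555744 186.74871311121706 y 42.345179099994425 202.86165644920754 wrist near row 95.05801169841519 x 82.54952308955414 327.95307165742497
0 scene x -17.081512434074853 188.29224021146797 y 48.92340145215968 217.4273794910339 wrist near row 91.94902459824725 x 90.38511837134516 320.14381912331703
4 scene x -12.969521311505332 190.0843496020891 y 55.08572673563543 230.444558878223 wrist near row 89.76038919293059 x 97.30179680111179 313.3337600597206
8 scene x -8.53531914995574 192.11042041432108 y 60.803241074361665 241.90775827404173 wrist near row 88.39701097797656 x 103.38805227511183 307.2870802248114
```

move_arm(moves=[[[0,0,0.0,0,0,0,-0.002],[0,0,-0.02,0,0,0,-0.004],[0,0.005,-0.05,0,0,0,-0.007],[0,0.01,-0.08,0,0,0,-0.011],[0,0.015,-0.11,0,0,0,-0.011]]])

```text
clock: 4.1
position: [0.4406, -0.2241, 0.1273]
tool_rot: [-3.141, 0.002, 0.212]
force: [0.8, 0.0, -2.2]
grip_width: 0.0146
finger_force: 88.0
```

move_arm(moves=[[[0,0.004,-0.02,0,0,0,0],[0,0.012,-0.05,0,0,0,0],[0,0.022,-0.08,0,0,0,0],[0,0.03,-0.105,0,0,0,0],[0,0.031,-0.114,0,0,0,0]]])

```text
clock: 4.6
position: [0.4475, -0.1048, 0.1274]
tool_rot: [-3.141, 0.002, 0.215]
force: [0.6, 0.4, -2.3]
grip_width: 0.0145
finger_force: 88.0
```

move_arm(moves=[[[0,0,0,0,0,0,0],[0,0,0,0,0,0,0]]])

```text
clock: 4.8
position: [0.4474, -0.1082, 0.128]
tool_rot: [3.141, 0.001, 0.211]
force: [-0.2, -0.0, -1.9]
grip_width: 0.0145
finger_force: 88.0
```

```bash
python3 - <<'E'
from h import *
s=bot.observe();print(s['position'],s['tool_rot'],s['force'],s['clock'])
P=bot.camera_params('wrist');np.savez('w3.npz',**{k:np.array(v) for k,v in P.items()});im=bot.grab_frame('wrist')[:,:,::-1]
si=bot.grab_frame('side')[:,:,::-1];sc=bot.grab_frame('scene')[:,:,::-1]
w=np.zeros((600,800,3),np.uint8)
w[:300,:400]=cv2.resize(im,(400,300))
w[:300,400:]=cv2.resize(sc[140:260,150:310],(400,300))
w[300:,:400]=cv2.resize(im[0:150,150:350],(400,300));w[300:,400:]=cv2.resize(si[110:260,190:390],(400,300))
cv2.imwrite('pics/p3.png',w)
E
```

```text
[ 0.44744757 -0.10822354  0.12797982] [3.14134075e+00 8.33392272e-04 2.10959933e-01] [-0.19117824 -0.04405343 -1.88690087] 4.8
```

View pics/p3.png

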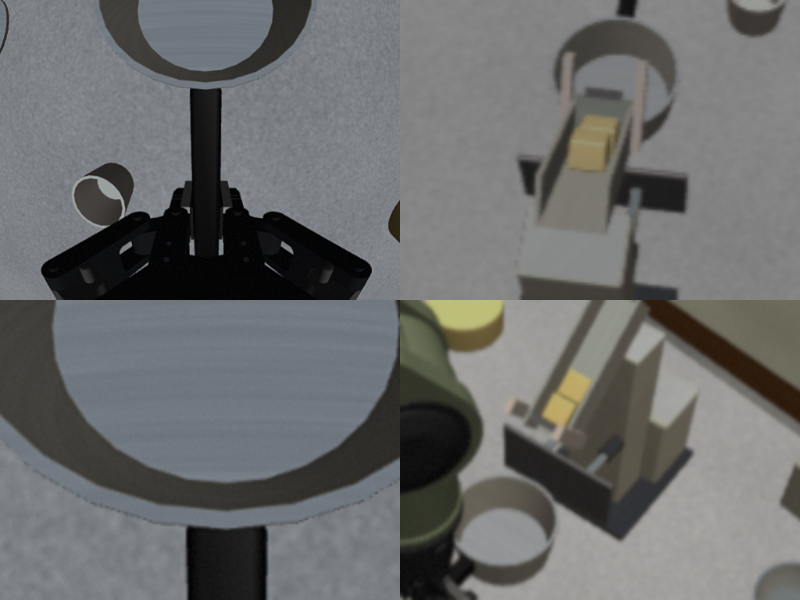

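The scene crop shows the pan (rim centre about 615,75) lined up in front of the lip, with both chunks still behind the gate. I'll push in.

move_arm(moves=[[[0,0.01,0.001,0,0,0,0],[0,0.02,0.001,0,0,0,0],[0,0.03,0.001,0,0,0,0],[0,0.036,0.001,0,0,0,0],[0,0.04,0.001,0,0,0,0]]])

```text
clock: 5.45
position: [0.4876, -0.0997, 0.1281]
tool_rot: [-3.142, 0.001, 0.212]
force: [-2.7, -0.7, -1.2]
grip_width: 0.0146
finger_force: 88.0
```

move_arm(moves=[[[0,0.006,0,0,0,0,0],[0,0.012,0,0,0,0,0],[0,0.018,0,0,0,0,0],[0,0.024,0,0,0,0,0],[0,0.026,0,0,0,0,0]]])

```text
clock: 5.95
position: [0.5129, -0.0944, 0.1282]
tool_rot: [-3.142, 0.0, 0.211]
force: [-4.4, -0.3, -2.5]
grip_width: 0.0146
finger_force: 88.0
```

move_arm(moves=[[[0,0,0,0,0,0,0],[0,0,0,0,0,0,0],[0,0,0,0,0,0,0],[0,0,0,0,0,0,0],[0,0,0,0,0,0,0]]])

```text
clock: 6.45
position: [0.5123, -0.0945, 0.1283]
tool_rot: [-3.141, 0.0, 0.211]
force: [-4.2, -1.3, -5.7]
grip_width: 0.0142
finger_force: 88.2
```

```bash
python3 - <<'E'
from h import *
s=bot.observe();print(s['position'],s['tool_rot'],s['force'],s['clock'])
im=bot.grab_frame('wrist')[:,:,::-1]
si=bot.grab_frame('side')[:,:,::-1];sc=bot.grab_frame('scene')[:,:,::-1]
w=np.zeros((600,800,3),np.uint8)
w[:300,:400]=cv2.resize(im,(400,300))
w[:300,400:]=cv2.resize(sc[140:260,150:310],(400,300))
w[300:,400:]=cv2.resize(si[110:260,190:390],(400,300))
cv2.imwrite('pics/p4.png',w)
E
```

```text
[ 0.51233738 -0.09451177  0.12825024] [-3.14146354e+00  2.90191152e-04  2.11237140e-01] [-4.20186188 -1.28501202 -5.71788518] 6.45
```

View pics/p4.png

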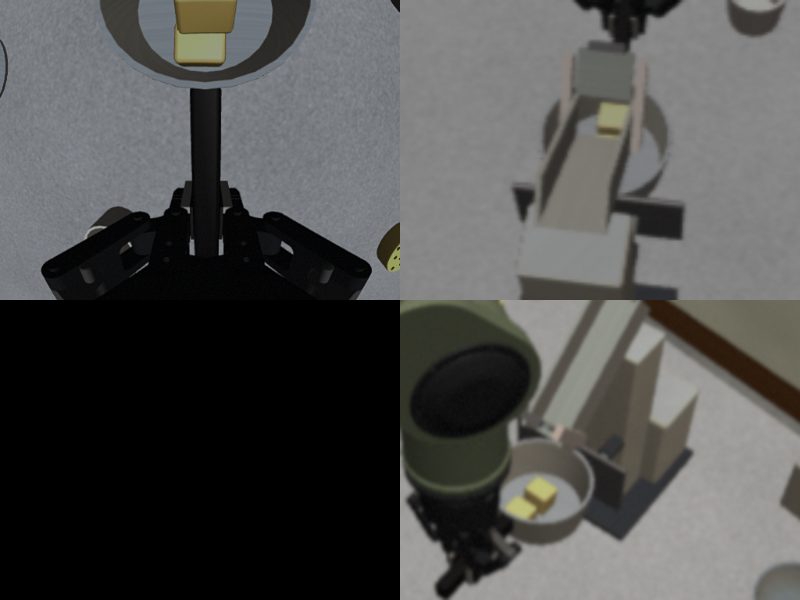

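Both chunks are in the pan and the trough is empty. Next I'll back out and return the pan.

move_arm(moves=[[[0,-0.005,0,0,0,0,0],[0,-0.018,0,0,0,0,0],[0,-0.036,0,0,0,0,0],[0,-0.056,0,0,0,0,0],[0,-0.067,0,0,0,0,0]]])

```text
clock: 7.1
position: [0.4464, -0.109, 0.1287]
tool_rot: [3.141, -0.001, 0.211]
force: [-0.6, -0.3, -2.2]
grip_width: 0.0146
finger_force: 88.7
```

move_arm(moves=[[[0,-0.002,0.01,0,0,0,0],[0,-0.008,0.03,0,0,0,0],[0,-0.016,0.06,0,0,0,0],[0,-0.024,0.09,0,0,0,0],[0,-0.031,0.113,0,0,0,0]]])

```text
clock: 7.6
position: [0.4413, -0.2281, 0.1286]
tool_rot: [3.14, -0.002, 0.211]
force: [0.1, -0.4, -2.5]
grip_width: 0.0146
finger_force: 88.7
```

move_arm(moves=[[[0,-0.004,0.025,0,0,0,0.002],[0,-0.01,0.055,0,0,0,0.005],[0,-0.016,0.082,0,0,0,0.008],[0,-0.021,0.102,0,0,0,0.011],[0,-0.022,0.109,0,0,0,0.011]]])

```text
clock: 8.1
position: [0.4419, -0.3398, 0.1285]
tool_rot: [3.14, -0.001, 0.139]
force: [0.7, 0.8, -2.9]
grip_width: 0.0141
finger_force: 88.7
```

move_arm(moves=[[[0,0,0,0.01,0,0,0],[0,0,0,0.03,0,0,0],[0,0,0,0.055,0,0,0],[0,0,0,0.075,0,0,0],[0,0,0,0.085,0,0,0]]])

```text
clock: 8.6
position: [0.4416, -0.3352, 0.0412]
tool_rot: [-3.14, 0.001, 0.144]
force: [-0.8, 0.3, -1.9]
grip_width: 0.0145
finger_force: 88.7
```

move_arm(moves=[[[0,0,0,0.003,0,0,0],[0,0,0,0.006,0,0,0],[0,0,0,0.009,0,0,0],[0,0,0,0.011,0,0,0],[0,0,0,0.012,0,0,0]]])

```text
clock: 9.1
position: [0.4419, -0.3368, 0.0315]
tool_rot: [3.141, -0.0, 0.142]
force: [0.3, 0.3, -2.9]
grip_width: 0.0144
finger_force: 88.7
```

move_arm(moves=[[[0,0,0,0.001,0,0,0],[0,0,0,0.002,0,0,0],[0,0,0,0.003,0,0,0],[0,0,0,0.004,0,0,0],[0,0,0,0.004,0,0,0]]])

```text
clock: 9.6
position: [0.4417, -0.3367, 0.0272]
tool_rot: [-3.142, 0.0, 0.142]
force: [0.4, 0.3, -2.2]
grip_width: 0.0148
finger_force: 88.7
```

move_arm(moves=[[[0,0,0,0.001,0,0,0],[0,0,0,0.002,0,0,0],[0,0,0,0.003,0,0,0],[0,0,0,0.003,0,0,0]]])

```text
clock: 10.0
position: [0.4417, -0.3368, 0.0244]
tool_rot: [3.142, 0.0, 0.142]
force: [-1.2, -0.4, 3.5]
grip_width: 0.0144
finger_force: 89.7
```

Contact (+3.5 N). I'll soften the grip, then open.

move_arm(moves=[[[0,0,0,0.0005,0,0,0],[0,0,0,0.001,0,0,0],[0.2,0,0,0.001,0,0,0],[0.3,0,0,0.001,0,0,0],[0.4,0,0,0.001,0,0,0]]], force=20)

```text
clock: 10.5
position: [0.4419, -0.3367, 0.0233]
tool_rot: [3.141, -0.0, 0.142]
force: [0.1, 0.2, 0.2]
grip_width: 0.0341
finger_force: 0.0
```

move_arm(moves=[[[0.7,0,0,0,0,0,0],[1,0,0,0,0,0,0],[1,0,0,0,0,0,0],[1,0,0,0,0,0,0]]])

```text
clock: 10.9
position: [0.4418, -0.3367, 0.0233]
tool_rot: [-3.142, 0.0, 0.142]
force: [-0.0, -0.3, 0.0]
grip_width: 0.0854
finger_force: 0.0
```

move_arm(moves=[[[1,0,0,-0.02,0,0,0],[1,0,0,-0.05,0,0,0],[1,0,0,-0.09,0,0,0],[1,0,0,-0.13,0,0,0],[1,0,0,-0.15,0,0,0]]])

```text
clock: 11.4
position: [0.4424, -0.3374, 0.1764]
tool_rot: [3.14, -0.003, 0.142]
force: [0.7, 0.0, -1.0]
grip_width: 0.085
finger_force: 0.0
```

move_arm(moves=[[[1,0,0,0,0,0,0],[1,0,0,0,0,0,0],[1,0,0,0,0,0,0]]])

```text
clock: 11.7
position: [0.4414, -0.3364, 0.1723]
tool_rot: [-3.141, 0.001, 0.142]
force: [-0.9, -0.2, -0.6]
grip_width: 0.0854
finger_force: 0.0
```

```bash
python3 - <<'E'
from h import *
s=bot.observe();print(s['position'],s['force'],s['clock'])
w=np.zeros((600,800,3),np.uint8)
for i,c in enumerate(('wrist','scene','side')):
    im=bot.grab_frame(c)[:,:,::-1];w[300*(i//2):300*(i//2)+300,400*(i%2):400*(i%2)+400]=cv2.resize(im,(400,300))
cv2.imwrite('pics/p5.png',w)
E
```

```text
[ 0.44138419 -0.33638951  0.17232608] [-0.94686738 -0.15433646 -0.58604868] 11.7
```

View pics/p5.png

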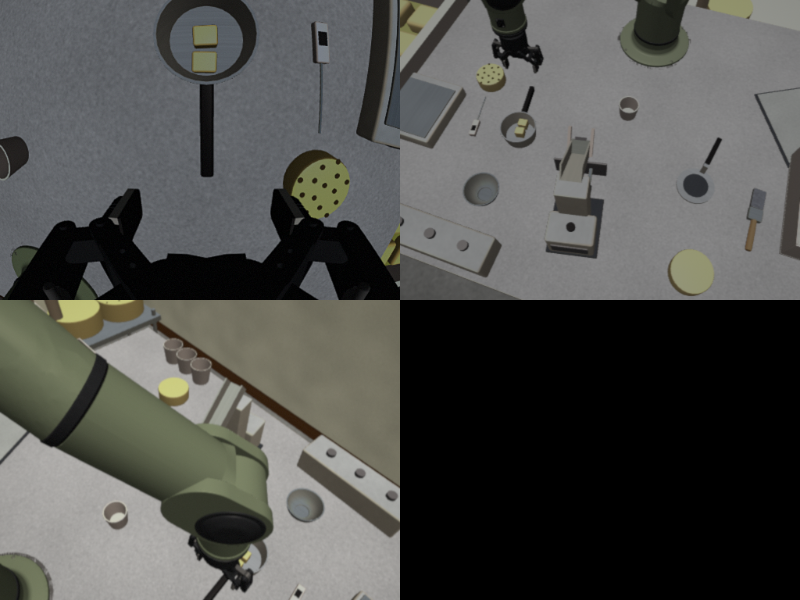

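The pan stands upright at its old place with both chunks in it (wrist view 205,36 and 204,61), and the gripper is clear.

```bash
python3 -c "
from workcell import bot
print(bot.job_done())"
```

```text
the job is handed in; nothing more can be done
None
```

The pan is back upright about where it stood with both cheese chunks in it, none fell on the table, the gripper has let go, and I handed the job in at about 12 s of the 48 s limit.

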